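Open the press-and-turn safety cap of the cleaner can at the repair table

TASK

Open the safety cap of the square white cleaner can: push the cap down against its spring, keep it down while turning it anticlockwise (seen from above) until it comes free, then let it spring up and take the hand away, leaving the cap standing raised and open. Leave the round bottle with the same cap alone.

Things in the scene. Friction and masses are not known exactly. Their poses are not given: they have to be found in the camera images.
- can_cap (a point): Centre of the top of the cap on the square can: white, 96 mm square, 104 mm high, fixed to the table in a steel holder 108 mm square. Cap upright and round: black ribbed knob 42 mm in diameter, 32 mm high, above a grey skirt 64 mm in diameter, 14 mm high (a flat ring 11 mm wide round the knob's foot). Top 166 mm above the table when shut. The knob can be gripped from above at any yaw.
- can_press (a joint): Depth of that cap in m: 0 shut, + pushed down (stop 0.012), - sprung up. The spring pushes up with 10 N at 0, plus 0.5 N per mm down. Locked against turning until pushed down 5 mm; 8 mm is a good aim. Once turned far enough the spring lifts it to -0.008, 8 mm above shut, skirt and all: let the fingers rise with it.
- can_turn (a joint): Turn of that cap in rad: 0 shut, + anticlockwise seen from above, stop at 1.4. Light friction (under 0.15 N m). Keep it pushed down for the first 0.83 rad; beyond that it is free to spring up, and once up cannot turn back below about 0.8. A turn of 1.1 is a good aim.
- flask: The other container, to be left alone: a round white bottle 96 mm in diameter, 104 mm high, with an equal holder and an equal cap (top 166 mm above the table). Fixed. Origin on the table under its centre, z up. Its centre is at least 200 mm from the can's.
Things that resemble listed ones, but are neither listed nor needed, are in the scene too. Leave any purple look-alike of the part that bears can_cap alone.

How it is judged:
By the outcome, as a careful person would: the job done as asked, in the order asked, and still so for the second after the job is handed in, with the robot touching nothing.
It also fails if it takes over 35 s, if anything falls off the work surface, if the arm or the gripper's body presses on something with over 40 N, if the wrist force passes 120 N, or if a joint passes its speed limit or range.

ROBOT

A 6-joint arm with a two-finger parallel gripper is mounted at the origin on the work surface. World frame = base frame: x ahead of the robot, y to its left, z up, the work surface at z = 0. Lengths are in mm, angles in degrees, forces in N, time in s.
With the tool pointing down it reaches from about 275 to 825 mm from the base axis. Payload 5.2 kg.
Tool frame: the origin (TCP) lies between the finger pads; the fingertips stand 14 mm ahead of it and the grasp point (between the pads) lies 5 mm behind it (tips_ahead is the distance from the TCP to the fingertips, in mm); y points along the fingers, x is the direction in which the jaws open and shut, and the axes are right-handed (so a half turn about y gives the same grasp; the last joint's range is limited). The gripper opens to 93 mm and grips with 3 to 60 N. Pads are 15 mm wide; open, the fingers measure 128 mm over their backs; the gripper's body (75 mm by 188 mm) begins 65 mm behind the grasp point.
Start: joints at [55.245, 14.817, 87.949, -0, 77.235, -11.62], TCP at [216.083, 505.78, 232.653] pointing down, gripper open.
Joint ranges: [-179.93, 179.93], [-52.35, 119.4], [10.71, 147.94], [-69.91, 249.91], [12.55, 155.21], [-178.61, 178.61]. Speed limits (degrees/s): [147.25, 147.25, 180, 180, 180, 180].

INTERFACE

Orientations are given as [roll, pitch, yaw] about the fixed x, y, z axes, in that order (R = Rz(yaw) Ry(pitch) Rx(roll)).
In Python, from station import read_state, read_camera, get_calibration, finish_job, find_in, tips_ahead gives the robot as it stands.
- The arm moves only by the tool send_rows, never from a script. Its argument "increments" is a list of rows, each an object with "offset": the shift along the world's x, y, z in cm, a list of three; "dr": the turn, a rotation vector about the world's x, y, z in rad, a list of three. In form: [{"offset": [tx, ty, tz], "dr": [wx, wy, wz]}, ...]. A call has 1 to 12 rows; each row is the pose to reach, as a shift and turn from the pose commanded when the call began; what a row does not reach only later rows make up. A row lasts 1/8 s, in which the tool goes at most 62.5 mm and 10.7 degrees, less where a joint would pass 70% of its speed; a pose out of reach is approached as far as the arm can. A call with a gripper value outside its range is refused whole. "claw" is the opening, from 0 (shut) to 1 (fully open), set as the call begins (left out, the last holds). The fingers move at their own pace and stop on an object; "newtons" is the grip in N (left out, the last holds). Time passes only in rows, so rows that repeat a pose let the fingers close. It gives the time, the measured TCP pose, the force and the opening at its end, in the units of the state.
- read_state(): the state, without advancing time (a new reading comes with each control period).
- read_camera(name): name is "side" or "top"; returns (picture, depth): 420x560x3 uint8, red, green, blue; 420x560 float32, mm along the optical axis (not along the pixel's ray), 0 where there is no reading.
- get_calibration(name): a dict with "fx", "fy", "cx", "cy" (pixels), "dist_coeffs" ([k1, k2, p1, p2, k3] as OpenCV has them; the pictures are not rectified), "rvec" (rotation vector, rad) and "tvec" (3), from world to camera coordinates, as OpenCV has them. Camera axes: x right, y down, z forward; pixel columns grow to the right and rows downward; lengths in mm; the calibration is good to about 2 mm. A picture is of the moment at which its call begins. get_calibration takes no time and is no camera call.
- finish_job(): hands the job in, once; it reports no verdict.
Trained networks look in the newest picture that a camera, given by its name, has taken for a name from the list of things; names that differ only in an ending like _2 or _b are one class to them, and where a whole thing is asked for, a point or a joint stands for the part that bears it (a point fixed in the world has none). Each returns a list of dicts, best first, with "confidence" (0 to 1); they miss things now and then, are a little off and sometimes report something else, mostly with a low value. They report only what shows in the picture. A call takes as long as a camera call. They do not tell look-alikes from the thing itself.
- find_in(camera, target): "centre" ([row, column] as shares, 0 to 1, of the picture: columns of its width, rows of its height, amid what is visible of it).
The state is a dict: "t": time; "joints": joint angles; "qvel": joint speeds; "joint_torque": joint torques, N m; "tcp_pos": TCP position; "ee_rot": TCP orientation; "force": force on the tool from outside, world axes, zero at the start; "torque": the same for the moment, N m; "finger_gap": opening from 0.0 (shut) to 1.0 (fully open).
Only numpy, scipy, OpenCV 4.12 (cv2) and the standard library are available. Lean on these libraries where they do the work, as an engineer would, in place of code of your own. Each camera call takes 0.05 s, during which the arm holds its last target.

## Working session

There is one attempt and no reset: what is moved stays moved. The work goes in short steps, Python scripts to look and compute and a tool call to move; the robot and the scene stay as the last step left them, time stands still between calls to the robot, and variables do not carry over. Pictures are saved under pics/ and viewed, and the job is handed in when it is done.

Besides the shell and the picture viewer there is one more tool, called after "Emit:" by a JSON object that holds its "fn" and its "kwargs", one argument or row to a line. send_rows: Moves the arm, as the interface text tells. Its arguments: {"type":"object","properties":{"increments":{"type":"array"},"claw":{"type":"number"},"newtons":{"type":"number"}},"required":["increments"]}

```bash
mkdir -p pics; ls; cat > h.py <<'E'
import numpy as np, cv2
from station import *
def cam(n):
    p,d=read_camera(n); return p,d
def world(n,r,c,d):
    k=get_calibration(n)
    K=np.array([[k['fx'],0,k['cx']],[0,k['fy'],k['cy']],[0,0,1.]])
    u=cv2.undistortPoints(np.array([[[c,r]]],float),K,np.array(k['dist_coeffs'],float))[0,0]
    R=cv2.Rodrigues(np.array(k['rvec'],float))[0]
    X=np.array([u[0]*d,u[1]*d,d])
    return R.T@(X-np.array(k['tvec'],float).ravel())
def cloud(n,dep):
    k=get_calibration(n)
    K=np.array([[k['fx'],0,k['cx']],[0,k['fy'],k['cy']],[0,0,1.]])
    h,w=dep.shape; g=np.stack(np.meshgrid(np.arange(w),np.arange(h)),-1).reshape(-1,1,2).astype(float)
    u=cv2.undistortPoints(g,K,np.array(k['dist_coeffs'],float))[:,0]
    d=dep.reshape(-1,1); X=np.hstack([u*d,d]); R=cv2.Rodrigues(np.array(k['rvec'],float))[0]
    W=(X-np.array(k['tvec'],float).ravel())@R; W[d[:,0]<=0]=np.nan
    return W.reshape(h,w,3)
def save(n,p): cv2.imwrite('pics/'+n,p[...,::-1])
E
python3 - <<'E'
from h import *
for n in('top','side'):
    p,d=cam(n); save(n+'0.png',p); np.savez('/tmp/'+n,p=p,d=d)
    for t in('can_cap','flask'):
        for f in find_in(n,t):
            r,c=f['centre'][0]*420,f['centre'][1]*560
            dd=d[int(r),int(c)]; print(n,t,round(r),round(c),f['confidence'],world(n,r,c,dd).round(0) if dd>0 else None)
print(read_state())
E
```

```text
pics
top can_cap 294 113 0.79 [257. 461. 166.]
top can_cap 167 248 0.63 [544. 150. 172.]
top can_cap 271 190 0.6 [307. 287. 162.]
top flask 190 409 0.94 [ 490. -232.  137.]
top flask 165 245 0.44 [552. 158. 165.]
side can_cap 149 207 0.81 [254. 448. 141.]
side can_cap 184 317 0.8 [552. 133. 147.]
side can_cap 170 225 0.52 [300. 270. 146.]
side flask 308 340 0.66 [ 490. -299.   88.]
{'t': 0.3, 'joints': array([ 5.52419060e+01,  1.48335661e+01,  8.79692469e+01, -1.15546385e-03,
        7.72348780e+01, -1.16194982e+01]), 'qvel': array([-0.04210815, -0.09746177, -0.14684294, -0.00062261,  0.0652729 ,
       -0.01701404]), 'joint_torque': array([ 8.00858979e-04, -4.36783504e+01, -2.83825672e+01,  7.19875703e-02,
        3.67247779e-02, -7.28172313e-05]), 'tcp_pos': array([216.01162141, 505.62088375, 232.35220187]), 'ee_rot': array([-8.99935122e+01,  3.71455606e-02,  6.68616620e+01]), 'force': array([-0.77762688, -0.28213344,  0.20978328]), 'torque': array([-0.04048903,  0.01568302, -0.01004094]), 'finger_gap': 1.000872353564138}
```

View pics/top0.png

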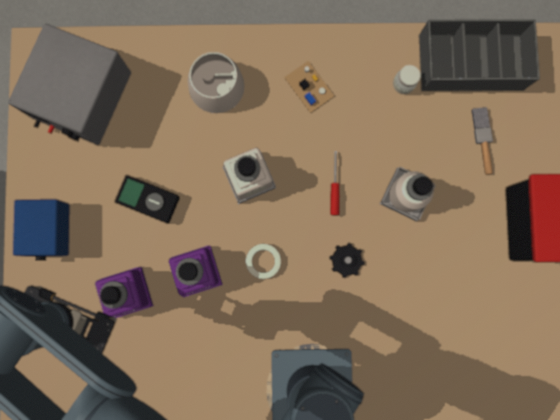

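View pics/side0.png

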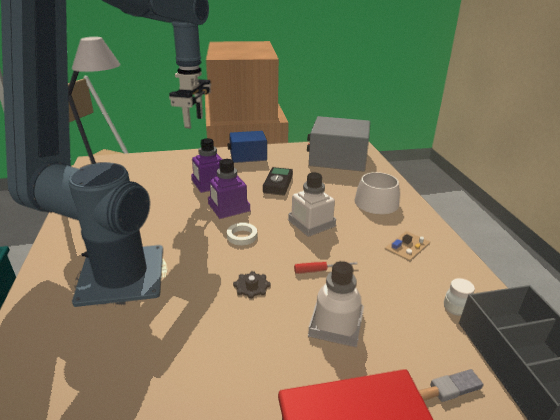

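The top view shows two purple square look-alikes at (row 294, col 113) and (271, 190), the white round flask at (190, 410), and one white square can with its cap at (167, 248). The side view shows that can at about (200, 314). The white square can fits the description, so I'll confirm it in a crop and measure it.

```bash
python3 - <<'E'
from h import *
A=np.load('/tmp/top.npz');B=np.load('/tmp/side.npz')
a=cv2.resize(A['p'][130:220,205:295],(400,400),interpolation=cv2.INTER_CUBIC)
b=cv2.resize(B['p'][160:250,270:360],(400,400),interpolation=cv2.INTER_CUBIC)
save('crop0.png',np.hstack([a,b]))
for n,D in(('top',A),('side',B)):
    W=cloud(n,D['d']); Wf=W.reshape(-1,3); P=D['p'].reshape(-1,3)
    m=(abs(Wf[:,0]-548)<80)&(abs(Wf[:,1]-145)<80)
    V=Wf[m]
    for lo,hi in((157,180),(126,142),(110,125),(95,109),(20,90)):
        s=V[(V[:,2]>lo)&(V[:,2]<hi)]
        if len(s)>4:
            c,r=cv2.minEnclosingCircle(s[:,:2].astype(np.float32)); print(n,lo,hi,len(s),s.mean(0).round(1),np.round(c,1),round(r,1),np.round(np.median(s[:,2]),1))
            if lo==95: print(cv2.minAreaRect(s[:,:2].astype(np.float32)))
E
```

```text
top 157 180 269 [549.7 154.3 165.6] [550.4 154.2] 22.3 165.8
top 126 142 265 [545.1 153.  133.9] [550.4 154.2] 32.1 134.0
top 110 125 9 [531.9 143.9 119.3] [540.6 150.4] 29.8 122.7
top 95 109 540 [544.1 153.1  99.7] [550.  154.5] 60.3 98.9
((550.6787719726562, 154.47750854492188), (92.10405731201172, 92.96141815185547), 23.439884185791016)
top 20 90 336 [520.  145.3  49.5] [551.1 154.2] 73.6 39.1
side 157 180 106 [548.5 147.5 164.3] [549.6 150.6] 21.9 165.2
side 126 142 147 [545.7 137.5 133.2] [549.5 150.6] 32.4 133.3
side 110 125 71 [543.4 131.3 117.6] [548.  146.4] 31.0 117.0
side 95 109 239 [544.8 133.3 100.4] [548.9 150.5] 56.7 101.6
((546.897216796875, 148.65628051757812), (87.13385772705078, 86.32538604736328), 23.956846237182617)
side 20 90 944 [541.  118.8  53.3] [548.8 149.8] 72.1 53.0
```

View pics/crop0.png

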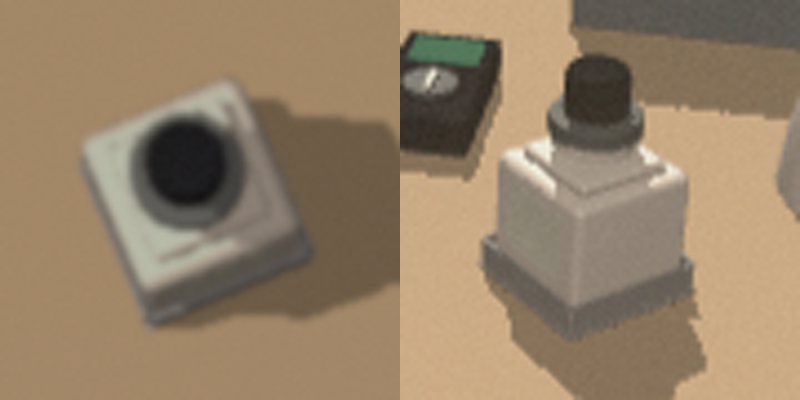

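The crop shows the white square can with a black knob on a grey skirt. The cap centre measures (550, 154) from the top camera and (550, 151) from the side camera, and its top is at 166, as specified. Next I'll move above it.

Emit:
{"fn": "send_rows", "kwargs": {
  "increments": [
    {"offset": [3, -3.2, 0], "dr": [0, 0, 0]},
    {"offset": [7, -7.4, 0], "dr": [0, 0, 0]},
    {"offset": [11, -11.6, 0], "dr": [0, 0, 0]},
    {"offset": [15, -15.8, 0], "dr": [0, 0, 0]},
    {"offset": [19, -20, 0], "dr": [0, 0, 0]},
    {"offset": [23, -24.2, 0], "dr": [0, 0, 0]},
    {"offset": [27, -28.4, 0], "dr": [0, 0, 0]},
    {"offset": [30.5, -32.2, 0], "dr": [0, 0, 0]},
    {"offset": [33.4, -35.3, 0], "dr": [0, 0, 0]},
    {"offset": [33.4, -35.3, 0], "dr": [0, 0, 0]},
    {"offset": [33.4, -35.3, 0], "dr": [0, 0, 0]}
  ],
  "claw": 1
}}

```text
t: 1.68
tcp_pos: [549.6, 153.0, 232.4]
ee_rot: [-89.9, 0.0, 66.8]
force: [-0.9, 0.4, -0.3]
finger_gap: 1.0
```

Emit:
{"fn": "send_rows", "kwargs": {
  "increments": [
    {"offset": [0, 0, -2], "dr": [0, 0, 0]},
    {"offset": [0, 0, -4], "dr": [0, 0, 0]},
    {"offset": [0, 0, -6], "dr": [0, 0, 0]},
    {"offset": [0, 0, -7.3], "dr": [0, 0, 0]},
    {"offset": [0, 0, -8], "dr": [0, 0, 0]},
    {"offset": [0, 0, -8], "dr": [0, 0, 0]},
    {"offset": [0, 0, -8], "dr": [0, 0, 0]}
  ],
  "claw": 1
}}

```text
t: 2.55
tcp_pos: [550.5, 152.9, 153.4]
ee_rot: [-90.1, -0.0, 66.9]
force: [-0.5, 0.4, 0.4]
finger_gap: 0.999
```

```bash
python3 - <<'E'
from h import *
p,d=cam('side'); save('s1.png',cv2.resize(p[110:260,230:400],(680,600),interpolation=cv2.INTER_CUBIC))
p,d=cam('top'); save('t1.png',cv2.resize(p[100:240,160:340],(720,560),interpolation=cv2.INTER_CUBIC))
s=read_state();print(s['tcp_pos'],s['force'],s['joints'])
E
```

```text
[550.53496241 152.77668118 153.3602929 ] [ 0.6456216   0.75436738 -1.10307633] [ 4.32770676e+00  2.05890138e+01  9.14706861e+01 -4.91301532e-04
  6.78665840e+01 -6.25306578e+01]
```

View pics/s1.png

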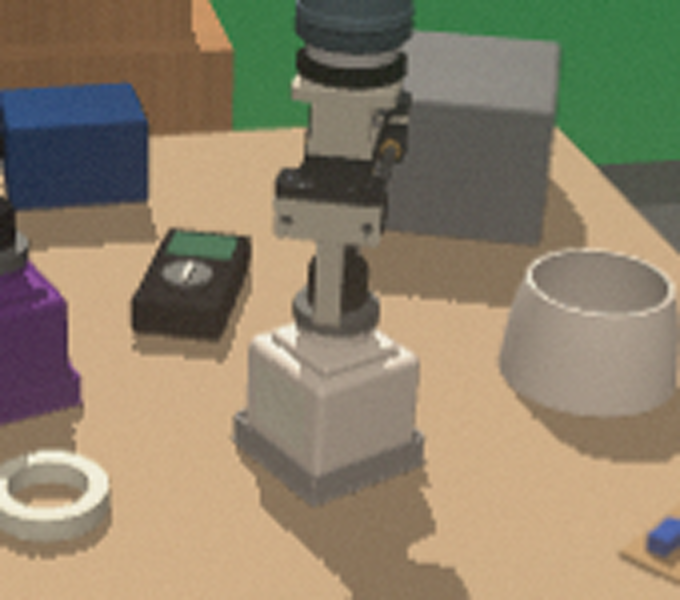

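View pics/t1.png

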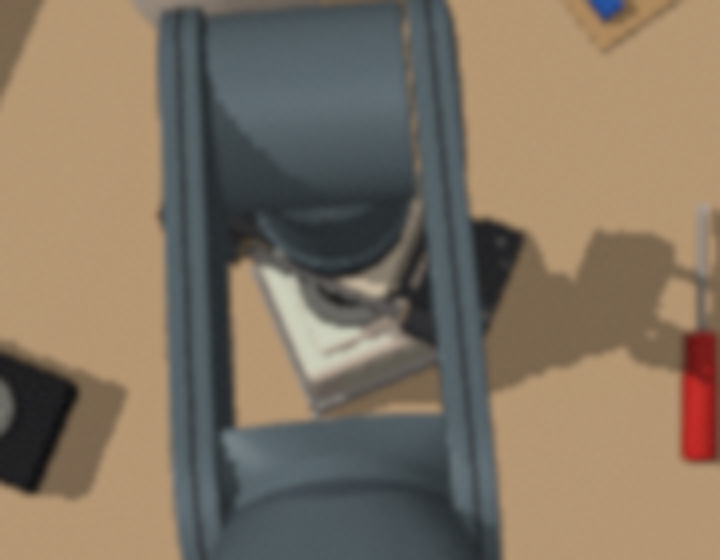

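The side view shows the open fingers either side of the knob, with the tips about 5 mm above the skirt and no contact. I'll go down 2 mm and grip.

Emit:
{"fn": "send_rows", "kwargs": {
  "increments": [
    {"offset": [0, 0, -0.2], "dr": [0, 0, 0]},
    {"offset": [0, 0, -0.2], "dr": [0, 0, 0]},
    {"offset": [0, 0, -0.2], "dr": [0, 0, 0]},
    {"offset": [0, 0, -0.2], "dr": [0, 0, 0]},
    {"offset": [0, 0, -0.2], "dr": [0, 0, 0]},
    {"offset": [0, 0, -0.2], "dr": [0, 0, 0]},
    {"offset": [0, 0, -0.2], "dr": [0, 0, 0]},
    {"offset": [0, 0, -0.2], "dr": [0, 0, 0]}
  ],
  "claw": 0.3,
  "newtons": 45
}}

```text
t: 3.65
tcp_pos: [550.8, 154.4, 150.7]
ee_rot: [-90.0, -0.2, 66.9]
force: [2.7, 6.6, -1.6]
finger_gap: 0.444
```

Emit:
{"fn": "send_rows", "kwargs": {
  "increments": [
    {"offset": [0.06, 0.15, 0], "dr": [0, 0, 0]},
    {"offset": [0.06, 0.15, -0.3], "dr": [0, 0, 0]},
    {"offset": [0.06, 0.15, -0.6], "dr": [0, 0, 0]},
    {"offset": [0.06, 0.15, -0.9], "dr": [0, 0, 0]},
    {"offset": [0.06, 0.15, -0.9], "dr": [0, 0, 0]},
    {"offset": [0.06, 0.15, -0.9], "dr": [0, 0, 0]}
  ]
}}

```text
t: 4.4
tcp_pos: [550.9, 154.5, 143.7]
ee_rot: [-90.1, -0.1, 66.9]
force: [-4.0, 1.4, 12.3]
finger_gap: 0.444
```

Emit:
{"fn": "send_rows", "kwargs": {
  "increments": [
    {"offset": [-0.05, 0, -0.2], "dr": [0, 0, 0]},
    {"offset": [-0.05, 0, -0.2], "dr": [0, 0, 0]},
    {"offset": [-0.05, 0, -0.2], "dr": [0, 0, 0.06]},
    {"offset": [-0.05, 0, -0.2], "dr": [0, 0, 0.16]},
    {"offset": [-0.05, 0, -0.2], "dr": [0, 0, 0.26]}
  ]
}}

```text
t: 5.03
tcp_pos: [550.9, 154.5, 142.1]
ee_rot: [-90.2, -0.0, 82.0]
force: [-3.0, 1.4, 14.0]
finger_gap: 0.446
```

```bash
python3 - <<'E'
from h import *
s=read_state();print(s['tcp_pos'],s['ee_rot'],s['force'],s['torque'],s['joints'])
E
```

```text
[550.88225651 154.52010044 142.10637351] [-9.01627221e+01 -4.59798000e-02  8.19551924e+01] [-3.0224673   1.39025367 13.99059768] [ 0.13285414  0.56279613 -0.03223859] [ 4.49624701e+00  2.12370677e+01  9.22336503e+01  1.04239988e-02
  6.63604587e+01 -7.74630458e+01]
```

The cap is about 8.6 mm down and the moment about z is small, so it is turning. I'll continue the turn.

Emit:
{"fn": "send_rows", "kwargs": {
  "increments": [
    {"offset": [0, 0, 0], "dr": [0, 0, 0.1]},
    {"offset": [0, 0, 0], "dr": [0, 0, 0.2]},
    {"offset": [0, 0, 0], "dr": [0, 0, 0.3]},
    {"offset": [0, 0, 0], "dr": [0, 0, 0.4]},
    {"offset": [0, 0, 0], "dr": [0, 0, 0.5]},
    {"offset": [0, 0, 0], "dr": [0, 0, 0.6]},
    {"offset": [0, 0, 0], "dr": [0, 0, 0.7]},
    {"offset": [0, 0, 0], "dr": [0, 0, 0.8]},
    {"offset": [0, 0, 0], "dr": [0, 0, 0.88]},
    {"offset": [0, 0, 0], "dr": [0, 0, 0.88]},
    {"offset": [0, 0, 0], "dr": [0, 0, 0.88]}
  ]
}}

```text
t: 6.4
tcp_pos: [550.9, 154.6, 142.1]
ee_rot: [-90.2, 0.1, 132.2]
force: [-4.5, 1.5, 12.6]
finger_gap: 0.447
```

```bash
python3 - <<'E'
from h import *
s=read_state();print(s['tcp_pos'],s['ee_rot'],s['force'],s['torque'],s['joints'])
E
```

```text
[550.9197505  154.5778228  142.12264893] [-9.01506313e+01  9.30712232e-02  1.32190817e+02] [-4.47569411  1.53133296 12.6235738 ] [ 0.32432331  0.6489708  -0.02879403] [ 4.49622021e+00  2.12358741e+01  9.22329541e+01  2.01502129e-02
  6.63550728e+01 -1.27702772e+02]
```

Turned about 1.14 rad. Now I'll rise with the cap, still gripping.

Emit:
{"fn": "send_rows", "kwargs": {
  "increments": [
    {"offset": [0, 0, 0.25], "dr": [0, 0, 0]},
    {"offset": [0, 0, 0.5], "dr": [0, 0, 0]},
    {"offset": [0, 0, 0.75], "dr": [0, 0, 0]},
    {"offset": [0, 0, 1.0], "dr": [0, 0, 0]},
    {"offset": [0, 0, 1.25], "dr": [0, 0, 0]},
    {"offset": [0, 0, 1.5], "dr": [0, 0, 0]},
    {"offset": [0, 0, 1.7], "dr": [0, 0, 0]},
    {"offset": [0, 0, 1.8], "dr": [0, 0, 0]},
    {"offset": [0, 0, 1.8], "dr": [0, 0, 0]},
    {"offset": [0, 0, 1.8], "dr": [0, 0, 0]}
  ]
}}

```text
t: 7.65
tcp_pos: [550.9, 154.5, 158.4]
ee_rot: [-90.1, 0.1, 132.2]
force: [0.6, 2.2, 5.9]
finger_gap: 0.446
```

```bash
python3 - <<'E'
from h import *
s=read_state();print(s['tcp_pos'],s['ee_rot'],s['force'],s['torque'],s['joints'])
p,d=cam('side'); save('s2.png',cv2.resize(p[110:260,230:400],(680,600),interpolation=cv2.INTER_CUBIC))
W=cloud('side',d).reshape(-1,3);
E
```

```text
[550.85923878 154.50596978 158.4017169 ] [-9.00980247e+01  5.09843707e-02  1.32180291e+02] [0.56880748 2.16136441 5.85555125] [ 0.48500685 -0.11649069  0.00437085] [ 4.48868150e+00  2.03691122e+01  9.10270943e+01  2.10545486e-02
  6.84950541e+01 -1.27699353e+02]
```

View pics/s2.png

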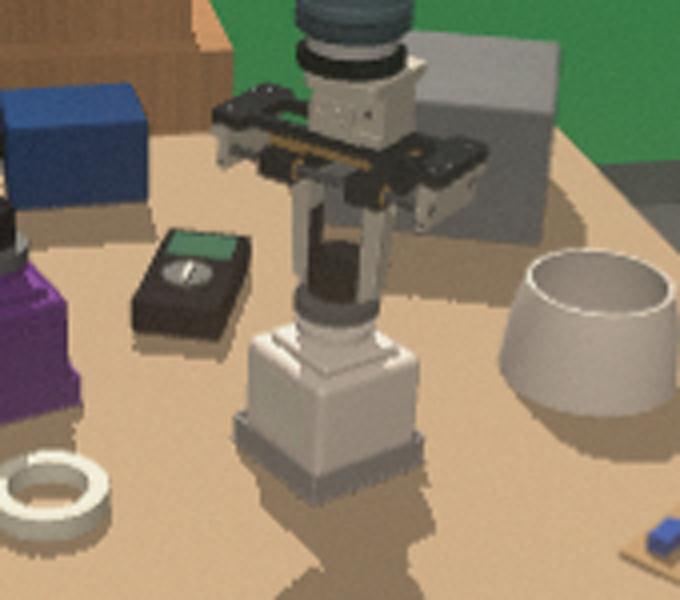

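The cap followed the hand up to about 7.7 mm above shut, so it is free, with 6 N of spring force left. I'll release and retreat.

Emit:
{"fn": "send_rows", "kwargs": {
  "increments": [
    {"offset": [0, 0, 0], "dr": [0, 0, 0]},
    {"offset": [0, 0, 0], "dr": [0, 0, 0]},
    {"offset": [0, 0, 0], "dr": [0, 0, 0]},
    {"offset": [0, 0, 0], "dr": [0, 0, 0]},
    {"offset": [0, 0, 0], "dr": [0, 0, 0]},
    {"offset": [0, 0, 0], "dr": [0, 0, 0]}
  ],
  "claw": 1
}}

```text
t: 8.45
tcp_pos: [550.2, 154.3, 157.7]
ee_rot: [-90.0, 0.0, 132.2]
force: [0.1, 0.1, -0.5]
finger_gap: 0.992
```

Emit:
{"fn": "send_rows", "kwargs": {
  "increments": [
    {"offset": [0, 0, 1], "dr": [0, 0, 0]},
    {"offset": [0, 0, 3], "dr": [0, 0, 0]},
    {"offset": [0, 0, 6], "dr": [0, 0, 0]},
    {"offset": [0, 0, 9], "dr": [0, 0, 0]},
    {"offset": [-4, 0, 11], "dr": [0, 0, 0]},
    {"offset": [-8, 4, 11], "dr": [0, 0, 0]},
    {"offset": [-12, 8, 11], "dr": [0, 0, 0]},
    {"offset": [-15, 12, 11], "dr": [0, 0, 0]},
    {"offset": [-17, 16, 11], "dr": [0, 0, 0]},
    {"offset": [-19, 20, 11], "dr": [0, 0, 0]},
    {"offset": [-19, 20, 11], "dr": [0, 0, 0]},
    {"offset": [-19, 20, 11], "dr": [0, 0, 0]}
  ]
}}

```text
t: 9.95
tcp_pos: [360.4, 354.0, 268.1]
ee_rot: [-90.0, 0.0, 132.2]
force: [-0.3, -0.7, -1.3]
finger_gap: 0.998
```

```bash
python3 - <<'E'
from h import *
s=read_state();print(s['t'],s['tcp_pos'],s['force'])
ims=[]
for n,(r,c) in(('top',(130,205)),('side',(160,270))):
    p,d=cam(n); ims.append(cv2.resize(p[r:r+90,c:c+90],(400,400),interpolation=cv2.INTER_CUBIC))
    V=cloud(n,d).reshape(-1,3)
    V=V[np.hypot(V[:,0]-551,V[:,1]-154)<36]
    for lo,hi in((157,190),(126,155)):
        q=V[(V[:,2]>lo)&(V[:,2]<hi)]; print(n,lo,len(q),q[:,2].max() if len(q) else 0,np.median(q[:,2]),np.percentile(q[:,2],[10,90]))
save('end.png',np.hstack(ims))
E
```

```text
9.95 [360.36577404 353.97223617 268.06604474] [-0.31423896 -0.67051042 -1.32203601]
top 157 285 181.66188370921046 173.19871391261177 [168.31610224 176.77684552]
top 126 276 154.72966493396677 141.88701198732713 [137.62683968 145.87494047]
side 157 143 175.89851939299558 171.3954391543834 [160.93212547 173.72728393]
side 126 211 154.9995909211584 140.55646535228166 [131.07240808 149.42785062]
```

View pics/end.png

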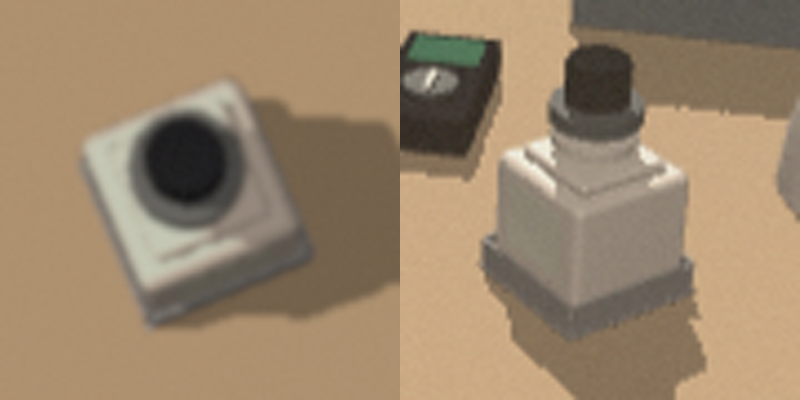

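The cap top is now at about 173–174 (166 when shut) and the skirt at 142 (134 when shut). It stands raised and upright, with the hand clear.

```bash
python3 -c "
from station import *
print(finish_job())"
```

```text
the job is handed in; nothing more can be done
None
```

The safety cap on the white square can is open and standing raised, and the job is handed in. I gripped the knob, pushed it down about 8.6 mm, turned it anticlockwise about 1.14 rad, and let it rise with the fingers. I then released it and moved the hand well clear. The whole job took about 10 s.

- **Cap height:** the top camera puts the cap top at about 173 mm, up from 166 mm when shut. The skirt is at about 142 mm, up from 134 mm. Both match the expected 8 mm rise.
- **Forces:** the largest force reading I saw was about 14 N. After release it was about zero.
- **Other objects:** I did not go near the round flask or touch the purple look-alikes.
- **Disagreement:** the two cameras differed by about 3.6 mm in y on the cap's position. The side forces when the fingers closed agreed with the top camera, and I corrected for that before pushing down.
- **Not measured directly:** the turn angle comes from the wrist rotation, but the cap springing free is consistent with it.

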